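Hold a block heater's lid in its hinge, ready for the pin

TASK

The lid of the tube heater has been washed and is standing in the drying rack; take it out, turn it so that its foam-lined face looks over the wells, and set its two hinge knuckles down into the two gaps between the heater's knuckles so that all the holes line up. Finish while still gripping the lid there, standing straight up with its knuckles fully seated, so that a colleague can push the hinge pin through. Leave the glass plate and the pin where they are.

Things in the scene. Friction and masses are not known exactly. Their poses are not given: they have to be found in the camera images.
- heater: Light grey tube heater, 160 wide (y), 166 deep (x), 93 high, fixed. Origin: centre of underside; -x front (sloping console with dark panel), +x rear, z up. Top: aluminium well block, z 82. Along the rear an aluminium hinge leaf: three tubular knuckles, outer diameter 14, bore 6, axis parallel to y at x 82, z 86, spanning y -71.5 to -53.5, -22.5 to 22.5 and 53.5 to 71.5.
- heater_bore_left (a point): On the heater's bore axis, middle of the gap at y +38 of the heater (left seen from its front); axes as the heater's. The gap is 31 long, open at the top; its floor is a 90-degree V saddle, mouth 20 wide in x. A 14 mm knuckle bottomed in it has its bore on the heater's bore axis.
- heater_bore_right (a point): The same for the gap at y -38 of the heater.
- lid: Loose heater lid, 0.16 kg: slate-blue plate 150 wide (y), z 10 to 100, x -1 to 7. Origin: on the knuckles' bore axis, midway; z towards the finger tab. -x face: cream foam, 3 thick, z 22 to 84; +x face: aluminium leaf. When fitted its axes point as the heater's. Starts upright in the rack on its knuckles (origin 17 above the bench), foam roughly the other way; lift it 70 to clear the pegs.
- lid_bore_left (a point): On the lid's bore axis, middle of its aluminium knuckle at y +38 of the lid (outer diameter 14, bore 6, 25 long). It belongs in the heater's left gap.
- lid_bore_right (a point): The same for the lid's knuckle at y -38; it belongs in the right gap.
- lid_tab (a point): Middle of the lid's finger tab, where to pinch it: at x 3, y 0, z 112 of the lid. The tab is 60 wide (y), 10 thick (x -2 to 8) and reaches up to z 126. Axes as the lid's.
- rack: Grey-blue drying rack, 134 (x) by 166 (y), floor 10 high, fixed on the bench. Three slots at x -38, 0 and 38, each between two pairs of pegs 63 high at y +-64. Lid and glass plate stand in the two outer slots, in either order. Origin: centre of its underside.
- glass_plate: Loose pale green glass plate 140 (y) x 110 (z) x 6 (x), upright in the other outer slot, top 120 above the bench. Origin: lower edge, middle, 3 to one side. To be left alone.
- hinge_pin: Loose steel hinge pin, diameter 4, 155 long along x, one end bent 22 to +y, lying on the bench between heater and rack. Origin: middle of the straight part, on the bench. To be left alone.

How it is judged:
On the way:
1. the lid is held by the fingers, lifted clear of the rack (height (world z) of lid above 0.09 m and contact force between the fingers and lid above 1 N and contact force between lid and rack below 0.01 N), for 0.2 s.
At the end, for the whole second after the job is handed in: Both lid knuckles lie in the heater's gaps, left in left and right in right, each bore within 2 mm of the heater's bore axis across it and within 4 mm of the gap's middle along it; the lid stands upright within 0.15 rad, is at rest (under 20 mm/s), and the fingers still grip it (over 1 N) (x of lid_bore_left in the frame of heater_bore_left between -0.002 and 0.002 m and z of lid_bore_left in the frame of heater_bore_left between -0.002 and 0.002 m and y of lid_bore_left in the frame of heater_bore_left between -0.004 and 0.004 m and x of lid_bore_right in the frame of heater_bore_right between -0.002 and 0.002 m and z of lid_bore_right in the frame of heater_bore_right between -0.002 and 0.002 m and y of lid_bore_right in the frame of heater_bore_right between -0.004 and 0.004 m and angle between lid's own z axis and vertical below 0.15 rad and contact force between the fingers and lid above 1 N and linear speed of lid below 0.02 m/s); the arm keeps its last pose, push and grip.
It fails at once if the glass plate is moved more than 25 mm (distance of glass_plate from where it was at the start of the episode above 0.025 m).
It fails at once if the hinge pin is moved more than 25 mm (distance of hinge_pin from where it was at the start of the episode above 0.025 m).
It also fails if it takes over 40 s, if anything falls off the work surface, if the arm or the gripper's body presses on something with over 40 N, if the wrist force passes 120 N, or if a joint passes its speed limit or range.

ROBOT

A 6-joint arm with a two-finger parallel gripper is mounted at the origin on the work surface; the furniture and walls round the work are solid. World frame = base frame: x ahead of the robot, y to its left, z up, the work surface at z = 0. Lengths are in m, angles in rad, forces in N, time in s.
With the tool pointing down it reaches from about 0.225 to 0.875 m from the base axis. Payload 3.4 kg.
Tool frame: the origin (TCP) lies at the very end of the fingers, on their centre line; the grasp point (between the pads) lies 19 mm behind it; z points along the fingers, x is the direction in which the jaws open and shut, and the axes are right-handed (so a half turn about z gives the same grasp; the last joint's range is limited). The gripper opens to 85 mm and grips with 20 to 120 N. Pads are 22 mm wide; open, the fingers measure 114 mm over their backs; the gripper's body (76 mm by 85 mm) begins 54 mm behind the grasp point. The pads swing forward as they close: fully open they stand 13 mm farther back than shut.
Start: joints at [-1.407, 0.276, 1.505, -0, 1.361, -0.121], TCP at [0.162, -0.552, 0.231] pointing down, gripper open.
Joint ranges: [-2.89, 2.89], [-0.75, 2.08], [0.22, 2.7], [-1.18, 4.32], [0.11, 2.71], [-2.7, 2.7]. Speed limits (rad/s): [2.57, 2.57, 3.14, 3.14, 3.14, 3.14].

INTERFACE

Orientations are given as a unit quaternion [w, x, y, z].
In Python, from rig import manip gives the robot as it stands.
- The arm moves only by the tool carry_out, never from a script. Its argument "series" is a list of rows, each a list of 2 entries, a list of its own where there are three numbers: the shift along the tool's x, y, z in mm, then the turn about the tool's z in degrees. A call has 1 to 10 rows; each row shifts and turns the pose as measured when the row begins, along the tool's axes as they then stand; what a row does not reach is not made up. A row lasts 1/12 s, in which the tool goes at most 41.7 mm and 7.16 degrees, less where a joint would pass 70% of its speed; a pose out of reach is approached as far as the arm can. A call is refused whole if a number of a shift passes 41.7 or a number of a turn 7.16, either way. A call with a gripper value outside its range is refused whole. "fingers" is the finger opening in mm, from 0 to 85.4, set as the call begins (left out, the last holds). The fingers move at their own pace and stop on an object; "squeeze" is the grip in N (left out, the last holds). Time passes only in rows, so rows that do not move let the fingers close. It gives the time, the measured TCP pose, the force and the opening at its end, in the units of the state.
- manip.get_state(): the state, without advancing time (a new reading comes with each control period).
- manip.get_image(name): name is "side" or "top"; returns a dict with "frame" (400x640x3 uint8, blue, green, red), "K" (3x3 intrinsics, pixels), "rvec" (rotation vector, rad) and "tvec" (3), from world to camera coordinates, as OpenCV has them. Camera axes: x right, y down, z forward; pixel columns grow to the right and rows downward; lengths in m; the calibration is good to about 2 mm. A picture is of the moment at which its call begins. There is no depth.
- manip.sign_off(): hands the job in, once; it reports no verdict.
The state is a dict: "clock": time; "qpos": joint angles; "qd": joint speeds; "effort": joint torques, N m; "position": TCP position; "ee_rot": TCP orientation; "contact_force": force on the tool from outside, world axes, zero at the start; "moment": the same for the moment, N m; "width": finger opening in m.
Only numpy, scipy, OpenCV 4.12 (cv2) and the standard library are available. Lean on these libraries where they do the work, as an engineer would, in place of code of your own. Each camera call takes 0.05 s, during which the arm holds its last target. There are 200 camera calls.

## Working session

There is one attempt and no reset: what is moved stays moved. The work goes in short steps, Python scripts to look and compute and a tool call to move; the robot and the scene stay as the last step left them, time stands still between calls to the robot, and variables do not carry over. Pictures are saved under pics/ and viewed, about 8 in all and at most 12, crops included, and the job is handed in when it is done.

Besides the shell and the picture viewer there is one more tool, called after "Request:" by a JSON object that holds its "api" and its "payload", one argument or row to a line. carry_out: Moves the arm, as the interface text tells. Its arguments: {"type":"object","properties":{"series":{"type":"array","items":{"type":"array"}},"fingers":{"type":"number"},"squeeze":{"type":"number"}},"required":["series"]}

```bash
mkdir -p pics
cat > h.py <<'E'
import numpy as np, cv2
from rig import manip
def shot(n,f):
    d=manip.get_image(n); cv2.imwrite('pics/'+f,d['frame']); np.savez('pics/'+f+'.npz',**d); return d
def proj(d,P):
    return cv2.projectPoints(np.float64(P).reshape(-1,1,3),d['rvec'],d['tvec'],d['K'],None)[0].reshape(-1,2)
def ray(d,uv,z):
    R=cv2.Rodrigues(np.float64(d['rvec']))[0]; c=-R.T@np.ravel(d['tvec'])
    r=R.T@np.linalg.inv(d['K'])@np.array([*uv,1.]); return c+r*(z-c[2])/r[2]
E
python3 - <<'E'
from h import *
for n in('top','side'):
    d=shot(n,n+'0.png'); R=cv2.Rodrigues(d['rvec'])[0]; print(n,-R.T@np.ravel(d['tvec']),R.tolist(),d['K'].tolist())
print(manip.get_state())
E
```

```text
top [ 0.30433632 -0.0735356   1.25178632] [[-0.019383009155201192, -0.9997673013543288, -0.009467951139061348], [-0.9890739367741, 0.02055814290802771, -0.14597982858722736], [0.14614050277138288, 0.006534975352315314, -0.9892422592807446]] [[478.6001861594599, 0.0, 319.8787555945642], [0.0, 478.6001861594599, 200.02421448164665], [0.0, 0.0, 1.0]]
side [0.15758153 0.56927867 0.59375348] [[-0.8724738571766382, -0.48865073125239844, 0.003135504714658316], [-0.2764384277470199, 0.488262577895195, -0.8277568789758831], [0.4029530545957867, -0.723063010998098, -0.5610781745160738]] [[387.6874981969287, 0.0, 317.9021273152507], [0.0, 387.6874981969287, 200.8322744391723], [0.0, 0.0, 1.0]]
{'clock': 0.1, 'qpos': array([-1.40697759e+00,  2.76520719e-01,  1.50600219e+00, -2.13757603e-05,
        1.36071216e+00, -1.20998743e-01]), 'qd': array([ 1.02214794e-05, -1.59822966e-03, -1.97419033e-03,  4.36843797e-04,
       -1.40308469e-03, -1.52516609e-03]), 'effort': array([ 1.77112452e-03, -4.17700660e+01, -2.46404260e+01, -2.14236111e-04,
        5.84075548e-03, -3.21942579e-06]), 'position': array([ 0.16147504, -0.55136694,  0.23053424]), 'ee_rot': array([-5.60570016e-04,  8.00307978e-01, -5.99588581e-01, -6.00209513e-04]), 'contact_force': array([-0.38600722,  0.25825082, -0.30354762]), 'moment': array([ 0.01981646, -0.00600288, -0.02546223]), 'width': 0.08543794921864374}
```

View pics/top0.png

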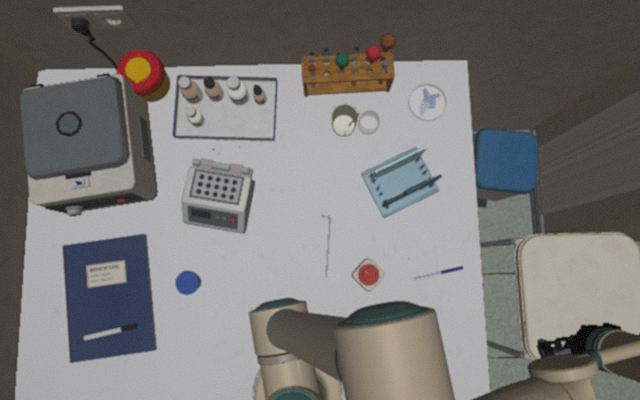

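View pics/side0.png

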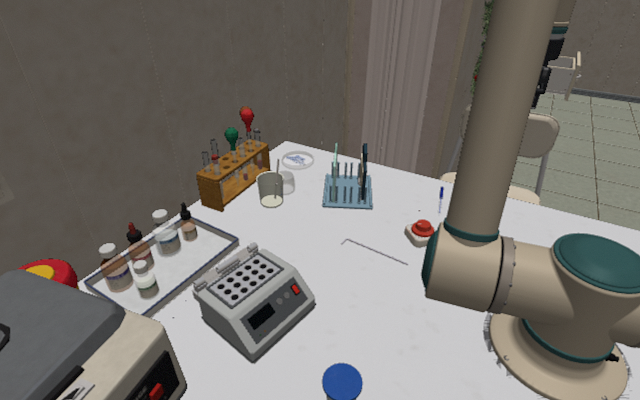

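The top picture shows the heater at about (217,195), with its hinge at the upper edge, and the rack at about (400,182). The glass is in the far slot and the dark lid in the near slot, around (412,190). Next I'll view enlarged crops.

Run:
```python
from h import *
t=cv2.imread('pics/top0.png'); s=cv2.imread('pics/side0.png')
c=lambda im,x,y:cv2.resize(im[y:y+75,x:x+100],(400,300),interpolation=cv2.INTER_CUBIC)
m=np.vstack([np.hstack([c(t,170,155),c(t,352,145)]),np.hstack([c(s,188,240),c(s,300,138)])])
cv2.imwrite('pics/m0.png',m)
```

```text
(no output)
```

View pics/m0.png

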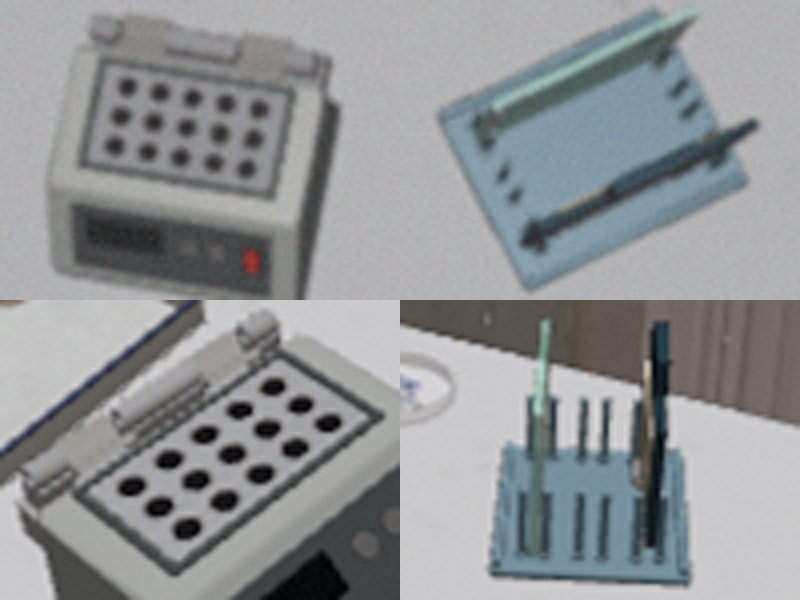

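The crops show the hinge knuckles clearly in both views. The cream foam is on the side facing the glass. I'll fit poses from these points and overlay them on averaged, larger crops.

```bash
cat >> h.py <<'E'
from scipy.optimize import least_squares
from scipy.spatial.transform import Rotation as Ro
def avg(n,f,k=8):
    d=manip.get_image(n); a=d['frame'].astype(float)
    for _ in range(k-1): a+=manip.get_image(n)['frame']
    d['frame']=(a/k).round().astype(np.uint8); cv2.imwrite('pics/'+f,d['frame']); np.savez('pics/'+f+'.npz',**d); return d
def load(f): return dict(np.load('pics/'+f+'.npz'))
def T(p,P,z0=0.):  # p=x,y,yaw[,tilt about own y]
    r=Ro.from_euler('z',p[2])*Ro.from_euler('y',p[3] if len(p)>3 else 0)
    return r.apply(np.float64(P).reshape(-1,3)/1000)+[p[0],p[1],z0]
def circ(y,r=7,x=82,z=86): a=np.linspace(0,2*np.pi,25); return np.c_[x+r*np.cos(a),0*a+y,z+r*np.sin(a)]
HK=[circ(y) for y in(-71.5,-53.5,-22.5,22.5,53.5,71.5)]
def box(x0,x1,y0,y1,z0,z1):
    q=lambda z:np.array([[x0,y0,z],[x1,y0,z],[x1,y1,z],[x0,y1,z],[x0,y0,z]],float)
    return [q(z0),q(z1)]+[np.array([[x,y,z0],[x,y,z1]],float) for x in(x0,x1) for y in(y0,y1)]
LID=box(-1,7,-75,75,10,100)+box(-2,8,-30,30,100,126)+box(-4,-1,-75,75,22,84)[:1]+[circ(y,7,0,0) for y in(-50.5,-25.5,25.5,50.5)]
def crop(d,x,y,w,h,s,lines=[],col=(0,0,255)):
    im=cv2.resize(d['frame'][y:y+h,x:x+w],(w*s,h*s),interpolation=cv2.INTER_CUBIC)
    for P in lines:
        q=(proj(d,P)-[x,y]+.5)*s-.5
        cv2.polylines(im,[np.int32(np.round(q*8))],False,col,1,cv2.LINE_AA,3)
    return im
E
python3 - <<'E'
from h import *
t=avg('top','ta.png');s=avg('side','sa.png')
# heater: obs (view, crop px, point)
O=[(t,(170+92/4,155+28/4),(82,71.5,86)),(t,(170+166/4,155+42/4),(82,22.5,86)),(t,(170+238/4,155+50/4),(82,-22.5,86)),(t,(170+320/4,155+65/4),(82,-71.5,86)),
(s,(188+118/4,240+115/4),(82,22.5,86)),(s,(188+205/4,240+70/4),(82,-22.5,86)),(s,(188+40/4,240+190/4),(82,71.5,86)),(s,(188+275/4,240+25/4),(82,-71.5,86))]
f=lambda p:np.concatenate([proj(d,T(p,P))[0]-uv for d,uv,P in O])
r=least_squares(f,[.42,.12,0]); print(r.x,r.fun.round(1)); ph=r.x
# lid: top edge of tab/ plate in top
O2=[(t,(352+355/4,145+125/4),(3,75,100)),(t,(352+125/4,145+240/4),(3,-75,100))]
f2=lambda p:np.concatenate([proj(d,T(p,P,.017))[0]-uv for d,uv,P in O2])
r=least_squares(f2,[.4,-.27,-2.7]); print(r.x,r.fun.round(1)); pl=r.x
np.savez('fit0.npz',ph=ph,pl=pl)
H=[T(ph,c) for c in HK]; L=[T(pl,c,.017) for c in LID]
m=np.vstack([np.hstack([crop(t,170,155,100,75,4,H),crop(t,352,145,100,75,4,L)]),np.hstack([crop(s,188,240,100,75,4,H),crop(s,300,138,100,75,4,L)])])
cv2.imwrite('pics/m1.png',m); print(manip.get_state()['clock'])
E
```

```text
[ 0.48452791  0.19529671 -0.17703672] [-0.8  0.5 -0.1  0.  -0.4  0.7 -1.6 -0.   1.9  1.2 -1.1 -0.3 -0.7 -2.3
  0.1 -1.9]
[ 0.4929724  -0.28643326 -2.69916132] [-1.1  0.6  1.1 -0.6]
0.9
```

View pics/m1.png

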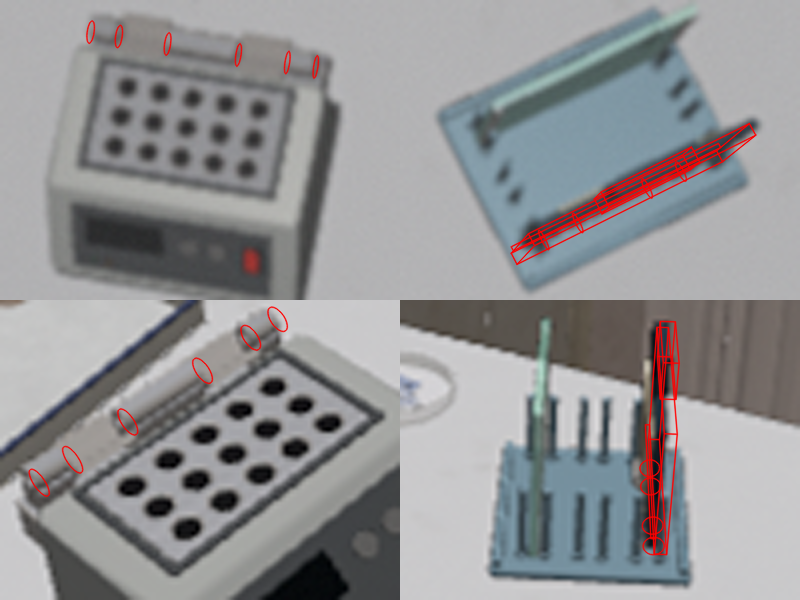

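The overlay on the heater knuckles matches to about 1–2 px. The lid overlay is about 3 mm too far toward the robot, so the tab centre is near (0.493, -0.286) at yaw -2.70, which is good enough for a grasp with open jaws. I'll turn first.

Request:
{"api": "carry_out", "payload": {
  "series": [
    [[0,0,0],7],
    [[0,0,0],7],
    [[0,0,0],7],
    [[0,0,0],7],
    [[0,0,0],7],
    [[0,0,0],7],
    [[0,0,0],7],
    [[0,0,0],7],
    [[0,0,0],7],
    [[0,0,0],7]
  ]
}}

```text
clock: 1.73
position: [0.1615, -0.5519, 0.2314]
ee_rot: [-0.0, -0.297, 0.955, -0.0]
contact_force: [-0.2, 1.1, -0.4]
width: 0.0856
```

```bash
cat >> h.py <<'E'
def go(x,y,z,yaw):
    s=manip.get_state(); w=s['ee_rot']; R=Ro.from_quat([w[1],w[2],w[3],w[0]])
    psi=np.arctan2(*R.as_matrix()[[1,0],0]); d=np.array([x,y,z])-s['position']
    t=np.degrees((psi-yaw+np.pi)%(2*np.pi)-np.pi)
    print('now',s['position'].round(4),'yaw',psi.round(4),'zdir',R.as_matrix()[:,2].round(3),'t',round(s['clock'],2),'F',s['contact_force'].round(1),'w',round(s['width'],4),'q6',s['qpos'][5].round(2))
    print('shift now-axes',(R.inv().apply(d)*1000).round(1),'turn',t.round(2))
    R2=R*Ro.from_euler('z',t,degrees=True); print('shift after turn',(R2.inv().apply(d)*1000).round(1))
E
python3 -c "
from h import *
go(.493,-.286,.230,-2.70)"
```

```text
now [ 0.1615 -0.5519  0.2314] yaw -2.5384 zdir [ 0. -0. -1.] t 1.73 F [-0.2  1.1 -0.4] w 0.0856 q6 1.13
shift now-axes [-423.8   30.9    1.4] turn 9.26
shift after turn [-413.3   98.7    1.4]
```

Request:
{"api": "carry_out", "payload": {
  "series": [
    [[0,0,0],4.6],
    [[0,0,0],4.6],
    [[-35,8,0],0],
    [[-41,10,0],0],
    [[-41,10,0],0],
    [[-41,10,0],0],
    [[-41,10,0],0],
    [[-41,10,0],0],
    [[-41,10,0],0],
    [[-41,10,0],0]
  ],
  "fingers": 60
}}

```text
clock: 2.57
position: [0.4186, -0.3539, 0.2298]
ee_rot: [-0.002, -0.205, 0.979, -0.003]
contact_force: [0.1, -1.0, 0.1]
width: 0.06
```

Request:
{"api": "carry_out", "payload": {
  "series": [
    [[-41,10,0],0],
    [[-30,8,0],0],
    [[-15,2,0],0],
    [[0,0,0],0],
    [[0,0,0],0]
  ]
}}

```text
clock: 2.98
position: [0.497, -0.2927, 0.2295]
ee_rot: [0.001, -0.21, 0.978, -0.003]
contact_force: [-0.1, -0.4, 0.4]
width: 0.0603
```

```bash
python3 -c "
from h import *
go(.493,-.286,.112,-2.70)
t=avg('top','t2.png',4);s=avg('side','s2.png',4)
pl=np.load('fit0.npz')['pl']; pl[0]+=.003*np.cos(.44);pl[1]+=.003*np.sin(.44)
L=[T(pl,c,.017) for c in LID]
cv2.imwrite('pics/m2.png',np.hstack([crop(t,352,125,100,110,4,L),crop(s,300,98,100,110,4,L)]))"
```

```text
now [ 0.497  -0.2927  0.2295] yaw -2.7178 zdir [ 0.002 -0.005 -1.   ] t 2.98 F [-0.1 -0.4  0.4] w 0.0603 q6 2.07
shift now-axes [  0.9   8.4 117.5] turn -1.02
shift after turn [  0.7   8.4 117.5]
```

View pics/m2.png

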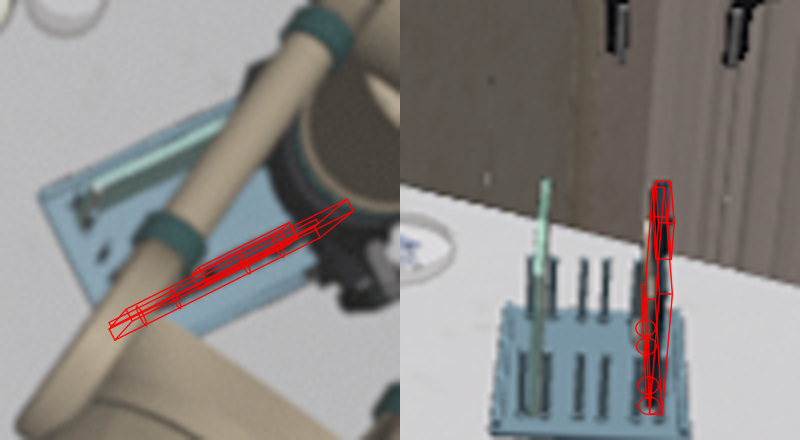

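The side view shows the overlay matching the lid's tab at about (662,185). The open fingers at 617 and 735 straddle it with ample margin. I'll descend and grip.

Request:
{"api": "carry_out", "payload": {
  "series": [
    [[-1,8,0],-1],
    [[0,0,20],0],
    [[0,0,30],0],
    [[0,0,30],0],
    [[0,0,20],0],
    [[0,0,10],0],
    [[0,0,6],0],
    [[0,0,0],0]
  ]
}}

```text
clock: 4.05
position: [0.4918, -0.2869, 0.1125]
ee_rot: [0.003, -0.218, 0.976, -0.005]
contact_force: [-0.2, -0.2, -0.7]
width: 0.0601
```

```bash
python3 -c "
from h import *
go(.492,-.2865,.111,-2.70)
s=avg('side','s3.png',4)
cv2.imwrite('pics/m3.png',crop(s,300,98,100,110,5))"
```

```text
now [ 0.4918 -0.2869  0.1125] yaw -2.7031 zdir [ 0.007 -0.008 -1.   ] t 4.05 F [-0.2 -0.2 -0.7] w 0.0601 q6 2.05
shift now-axes [-0.4  0.3  1.5] turn -0.18
shift after turn [-0.4  0.3  1.5]
```

View pics/m3.png

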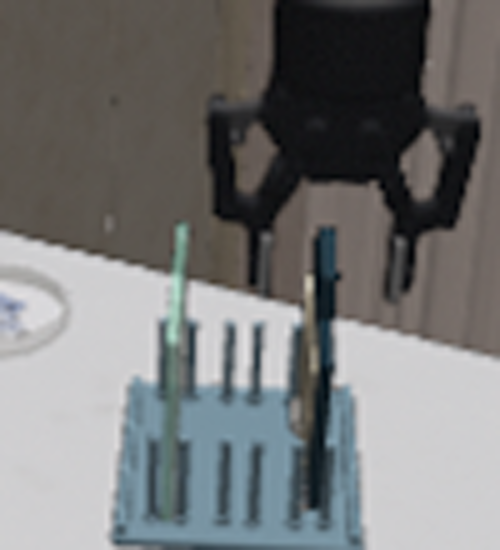

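The fingers are centred on the tab: tips at 260 and 395, tab at 325. I'll close and lift.

Request:
{"api": "carry_out", "payload": {
  "series": [
    [[0,0,0],0],
    [[0,0,0],0],
    [[0,0,0],0],
    [[0,0,0],0],
    [[0,0,0],0],
    [[0,0,0],0]
  ],
  "fingers": 0,
  "squeeze": 60
}}

```text
clock: 4.75
position: [0.4958, -0.2897, 0.119]
ee_rot: [0.007, -0.218, 0.976, -0.01]
contact_force: [-0.1, -0.1, -2.6]
width: 0.0084
```

Request:
{"api": "carry_out", "payload": {
  "series": [
    [[0,0,-10],0],
    [[0,0,-20],0],
    [[0,0,-30],0],
    [[0,0,-30],0],
    [[0,0,-30],0],
    [[0,0,-30],0],
    [[0,0,-20],0],
    [[0,0,-10],0],
    [[0,0,0],0],
    [[0,0,0],0]
  ]
}}

```text
clock: 5.58
position: [0.4908, -0.2847, 0.3097]
ee_rot: [0.006, -0.217, 0.976, -0.007]
contact_force: [0.3, -0.1, -2.3]
width: 0.0086
```

```bash
python3 -c "
from h import *
go(.565,.181,.29,-.177)
H=np.load('fit0.npz')['ph'];print(T(H,[82,0,86]))"
```

```text
now [ 0.4908 -0.2847  0.3097] yaw -2.7035 zdir [ 0.016 -0.012 -1.   ] t 5.58 F [ 0.3 -0.1 -2.3] w 0.0086 q6 2.06
shift now-axes [-264.6  390.6   15.4] turn -144.76
shift after turn [  -9.3 -471.7   15.4]
[[0.56524624 0.18085541 0.086     ]]
```

Request:
{"api": "carry_out", "payload": {
  "series": [
    [[0,0,0],-7],
    [[0,0,0],-7],
    [[0,0,0],-7],
    [[0,0,0],-7],
    [[0,0,0],-7],
    [[0,0,0],-7],
    [[0,0,0],-7],
    [[0,0,0],-7],
    [[0,0,0],-7],
    [[0,0,0],-7]
  ]
}}

```text
clock: 6.42
position: [0.4843, -0.2802, 0.2961]
ee_rot: [0.001, 0.748, -0.664, -0.003]
contact_force: [0.5, 0.4, -1.5]
width: 0.0087
```

Request:
{"api": "carry_out", "payload": {
  "series": [
    [[0,0,0],-7],
    [[0,0,0],-7],
    [[0,0,0],-7],
    [[0,0,0],-7],
    [[0,0,0],-7],
    [[0,0,0],-7],
    [[0,0,0],-7],
    [[0,0,0],-7],
    [[0,0,0],-7],
    [[0,0,0],-7]
  ]
}}

```text
clock: 7.25
position: [0.4768, -0.275, 0.2794]
ee_rot: [-0.01, 0.995, -0.101, -0.017]
contact_force: [-0.4, 0.3, -1.3]
width: 0.009
```

```bash
python3 -c "
from h import *
go(.565,.181,.29,-.177)"
```

```text
now [ 0.4768 -0.275   0.2794] yaw -0.2015 zdir [-0.032  0.023 -0.999] t 7.25 F [-0.4  0.3 -1.3] w 0.009 q6 -0.45
shift now-axes [  -5.3 -464.5   -3. ] turn -1.4
shift after turn [   6.1 -464.5   -3. ]
```

Request:
{"api": "carry_out", "payload": {
  "series": [
    [[0,-20,-1.5],-1.4],
    [[0,-35,-1.5],0],
    [[0,-40,-1.5],0],
    [[0,-40,-1.5],0],
    [[0,-40,-1.5],0],
    [[0,-40,-1.5],0],
    [[1,-40,-1.5],0],
    [[1,-40,-1.5],0],
    [[1,-40,-1.5],0],
    [[1,-40,-1.5],0]
  ]
}}

```text
clock: 8.08
position: [0.5419, 0.1002, 0.2843]
ee_rot: [-0.01, 0.995, -0.094, -0.032]
contact_force: [0.7, -0.4, -0.6]
width: 0.009
```

```bash
python3 -c "
from h import *
go(.565,.181,.27,-.177)"
```

```text
now [0.5419 0.1002 0.2843] yaw -0.1873 zdir [-0.061  0.026 -0.998] t 8.08 F [ 0.7 -0.4 -0.6] w 0.009 q6 0.22
shift now-axes [  8.6 -83.5  14.9] turn -0.59
shift after turn [  9.4 -83.4  14.9]
```

Request:
{"api": "carry_out", "payload": {
  "series": [
    [[5,-28,14],-0.6],
    [[5,-28,14],0],
    [[4,-27,14],0]
  ]
}}

```text
clock: 8.33
position: [0.568, 0.1884, 0.2415]
ee_rot: [-0.011, 0.996, -0.086, -0.031]
contact_force: [1.2, -0.7, -1.1]
width: 0.0088
```

```bash
cat >> h.py <<'E'
def toolT():
    s=manip.get_state(); w=s['ee_rot']; return Ro.from_quat([w[1],w[2],w[3],w[0]]),s['position']
def lidW(P,off=(-3,0,93)):  # lid mm -> world
    R,p=toolT(); P=np.float64(P).reshape(-1,3)
    return R.apply((P*[1,-1,-1]+off)/1000)+p
E
python3 -c "
from h import *
go(.565,.181,.23,-.177)
print(lidW([[0,38,0],[0,-38,0]]))
H=np.load('fit0.npz')['ph'];print(T(H,[[82,38,86],[82,-38,86]]))
t=avg('top','t4.png',4);s=avg('side','s4.png',4)
go(.565,.181,.23,-.177)
L=[lidW(c) for c in LID]; K=[T(H,c) for c in HK]
cv2.imwrite('pics/m4.png',np.hstack([crop(t,175,95,100,150,4,L+K),crop(s,170,170,100,150,4,L+K)]))"
```

```text
now [0.568  0.1884 0.2415] yaw -0.1718 zdir [-0.059  0.027 -0.998] t 8.33 F [ 1.2 -0.7 -1.1] w 0.0088 q6 0.35
shift now-axes [-1.   8.  11.5] turn 0.3
shift after turn [-0.9  8.  11.5]
[[0.56608707 0.22888076 0.14955444]
 [0.55301434 0.15402405 0.14829893]]
[[0.57193855 0.21826147 0.086     ]
 [0.55855393 0.14344935 0.086     ]]
now [0.5682 0.1853 0.2434] yaw -0.1742 zdir [-0.058  0.027 -0.998] t 8.73 F [ 1.2 -0.5 -1.8] w 0.0086 q6 0.35
shift now-axes [-1.6  5.  13.5] turn 0.16
shift after turn [-1.6  5.  13.5]
```

View pics/m4.png

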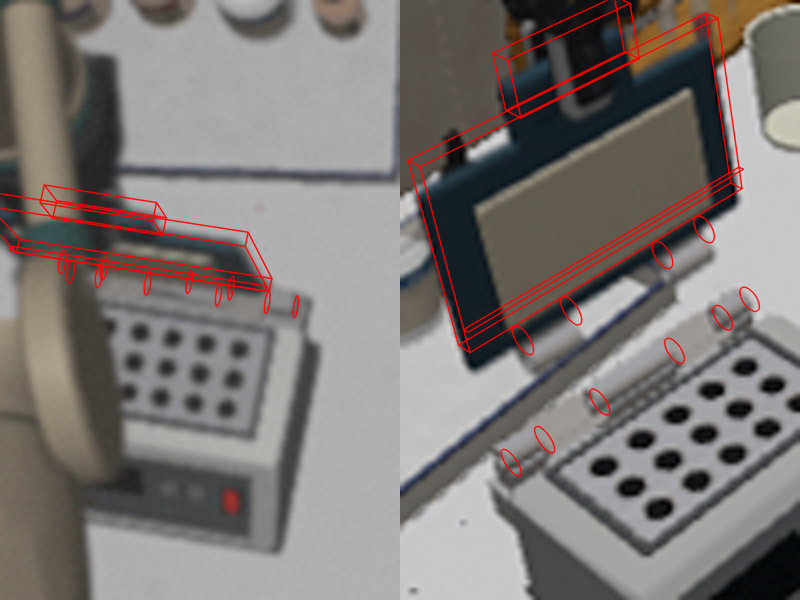

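Side view: the lid hangs above the hinge with foam toward the wells. Actual plate corners (472,368) and (737,200) sit about 4 px lower than the overlay, so the grip is about 8 mm higher on the tab. A larger side crop will give exact points.

```bash
python3 -c "
from h import *
s=load('s4.png')
im=crop(s,185,220,80,75,8)
for i in range(0,80,10):
    cv2.line(im,(i*8,0),(i*8,6),(0,255,255),1); cv2.line(im,(0,i*8),(6,i*8),(0,255,255),1)
cv2.imwrite('pics/m5.png',im)"
```

```text
(no output)
```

View pics/m5.png

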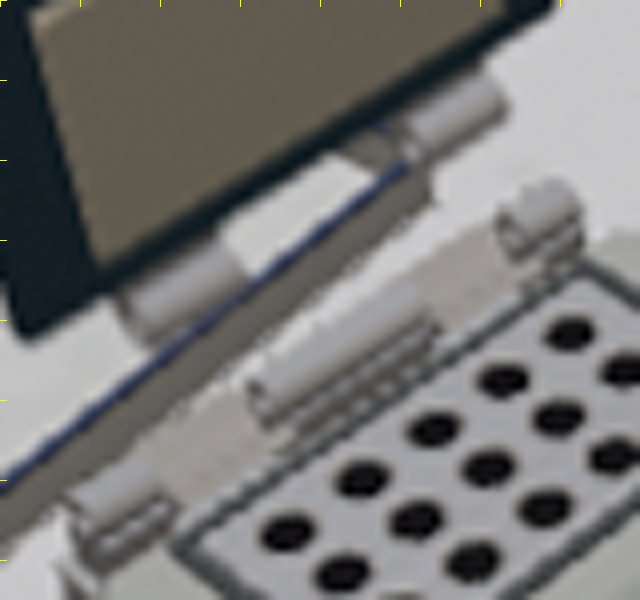

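Pixels in the 8x crop: the heater knuckle near-end faces are at (82,515), (258,392) and (507,222). The lid knuckle near-end faces are at (134,315) and (413,140), and the near plate corner is at (30,340). I'll fit both poses from the side camera, so calibration bias is common to both.

```bash
cat > rel.py <<'E'
from h import *
s=load('s4.png'); px=lambda c:np.array([185,220])+(np.array(c)+.5)/8-.5
ph=np.load('fit0.npz')['ph']
Ho=[((82,515),71.5),((258,392),22.5),((507,222),-53.5)]
fh=lambda p:np.concatenate([proj(s,T([*p,ph[2]],(82,y,86)))[0]-px(c) for c,y in Ho])
r=least_squares(fh,ph[:2]); print('heater side',r.x,'top+side',ph,r.fun.round(2)); hs=[*r.x,ph[2]]
fh3=lambda p:np.concatenate([proj(s,T(p,(82,y,86)))[0]-px(c) for c,y in Ho])
r3=least_squares(fh3,ph); print('free yaw',r3.x,r3.fun.round(2))
Lo=[((134,315),(0,50.5,0)),((413,140),(0,-25.5,0)),((30,340),(3,75,10)),((8*(254.2-185),0),(3,-75,10))]
def fl(o): return np.concatenate([proj(s,lidW(P,o))[0]-px(c) for c,P in Lo])
r=least_squares(fl,[-3,0,100]); print('lid off free',r.x,r.fun.round(2)); o=r.x
r2=least_squares(lambda q:fl([-3,*q]),[0,100]); print('lid off x=-3',r2.x,r2.fun.round(2))
np.savez('rel.npz',hs=hs,off=o,off2=[-3,*r2.x])
Rh=Ro.from_euler('z',hs[2])
for oo in(o,[-3,*r2.x]):
  for y in(38,-38):
    print(y,'lid minus gap in heater axes mm',(Rh.inv().apply(lidW((0,y,0),oo)[0]-T(hs,(82,y,86))[0])*1000).round(1))
go(.565,.181,.23,ph[2])
E
python3 rel.py
```

```text
heater side [0.49097985 0.19469286] top+side [ 0.48452791  0.19529671 -0.17703672] [ 0.01 -0.32  0.16  0.02 -0.19  0.39]
free yaw [ 0.49098805  0.19436558 -0.17316005] [ 0.08 -0.26  0.17  0.03 -0.28  0.33]
lid off free [ -0.25689686   2.43026724 105.27697522] [ 0.54 -0.07 -0.08  0.45 -0.92 -0.96  0.53  0.72]
lid off x=-3 [  0.79531453 102.99293673] [ 0.47  0.01  0.04  0.4  -1.08 -0.87  0.73  0.59]
38 lid minus gap in heater axes mm [-11.1   3.6  53. ]
-38 lid minus gap in heater axes mm [-11.    3.6  51.7]
38 lid minus gap in heater axes mm [-13.7   5.2  55.4]
-38 lid minus gap in heater axes mm [-13.6   5.2  54.2]
now [0.5682 0.1853 0.2434] yaw -0.1742 zdir [-0.058  0.027 -0.998] t 8.73 F [ 1.2 -0.5 -1.8] w 0.0086 q6 0.35
shift now-axes [-1.6  5.  13.5] turn 0.16
shift after turn [-1.6  5.  13.5]
```

The two views differ by about 4 mm in x: side gives +11 to 14, top with kinematics gives about +7. I'll take +10, drop to just above the gaps and compare again at close range.

Request:
{"api": "carry_out", "payload": {
  "series": [
    [[5,2,12],0],
    [[5,2,15],0],
    [[2.5,1,8],0]
  ]
}}

```text
clock: 8.98
position: [0.5799, 0.1764, 0.2098]
ee_rot: [-0.012, 0.996, -0.089, -0.026]
contact_force: [-0.7, -0.2, -2.1]
width: 0.0087
```

```bash
python3 -c "
from h import *
avg('top','t5.png',2)
t=avg('top','t5.png',6);s=avg('side','s5.png',6)
go(.565,.181,.19,-.177)
g=np.load('rel.npz');H=np.load('fit0.npz')['ph'];Rh=Ro.from_euler('z',H[2])
for o in('off','off2'):
  for h in(g['hs'],H): print(o,[(Rh.inv().apply(lidW((0,y,0),g[o])[0]-T(h,(82,y,86))[0])*1000).round(1).tolist() for y in(38,-38)])
im=np.zeros((600,800,3),np.uint8); im[:,:480]=crop(s,187,222,80,100,6)[:600]; im[:300,480:]=crop(t,182,140,80,75,4)[:300]
im[300:,480:]=crop(t,200,160,40,38,8)[:300]
cv2.imwrite('pics/m6.png',im)"
```

```text
now [0.5798 0.178  0.2113] yaw -0.1757 zdir [-0.048  0.029 -0.998] t 9.68 F [ 0.1 -0.1 -1.3] w 0.0089 q6 0.33
shift now-axes [-14.    0.   22.1] turn 0.07
shift after turn [-14.    0.   22.1]
off [[2.6, -1.2, 20.9], [2.6, -1.2, 19.4]]
off [[9.0, -0.6, 20.9], [9.1, -0.6, 19.4]]
off2 [[-0.0, 0.4, 23.4], [-0.0, 0.4, 21.8]]
off2 [[6.4, 0.9, 23.4], [6.4, 1.0, 21.8]]
```

View pics/m6.png

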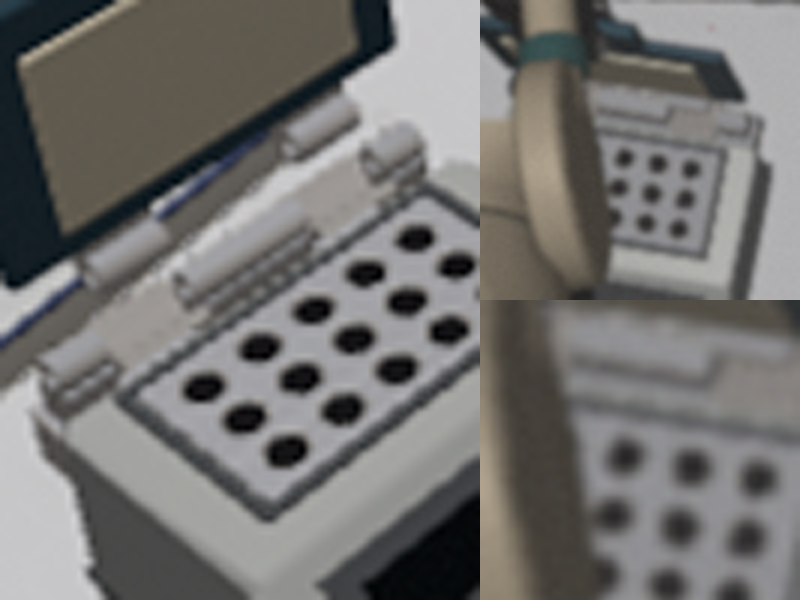

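Side view (6x): the lid knuckle near faces at (92,268) and (288,145) sit nearly straight above their target points at about (105,332) and (300,205). I'll check x in the top view using the lid's lower right corner, about (742,98) in the panel.

```bash
python3 -c "
from h import *
t=load('t5.png');s=load('s5.png');g=np.load('rel.npz');H=np.load('fit0.npz')['ph']
for o in(g['off'],g['off2']):
  print('top lid corners pred x-1,7',proj(t,lidW([(-1,-75,10),(7,-75,10),(-1,-75,100),(7,-75,100)],o)).round(1).tolist())
  print('side knuckle near faces',proj(s,lidW([(0,50.5,0),(0,-25.5,0)],o)).round(1).tolist())
a=np.array([187,222]);print('obs side',(a+np.array([[92,268],[288,145]])/6).round(1).tolist())
im=crop(t,218,145,40,30,20); L=[lidW(c,g['off2']) for c in LID]; K=[T(H,c) for c in HK]
im2=crop(t,218,145,40,30,20,L+K)
cv2.imwrite('pics/m7.png',cv2.resize(np.vstack([im,im2]),(400,600),interpolation=cv2.INTER_AREA))
print('top obs heater resid check',proj(t,T(H,[(82,-22.5,93),(82,-71.5,93),(75,-22.5,86),(89,-22.5,86)])).round(1).tolist())"
```

```text
top lid corners pred x-1,7 [[249.0, 165.6], [249.6, 162.5], [243.9, 155.0], [244.5, 151.7]]
side knuckle near faces [[202.3, 267.5], [235.3, 246.5]]
top lid corners pred x-1,7 [[248.0, 166.4], [248.6, 163.2], [242.8, 155.8], [243.5, 152.4]]
side knuckle near faces [[202.2, 267.6], [235.4, 246.5]]
obs side [[202.3, 266.7], [235.0, 246.2]]
top obs heater resid check [[228.6, 167.6], [248.0, 170.6], [228.6, 171.0], [229.6, 165.5]]
```

View pics/m7.png

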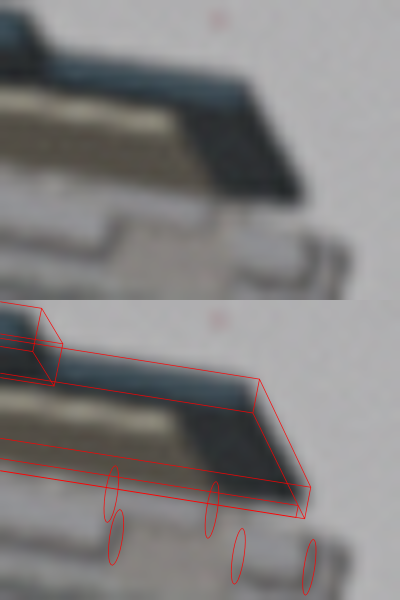

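The top view shows the lid just behind the middle knuckle; it suggests x is 3–6 mm too far, while the side view suggests about 0. I'll shift -2 and descend carefully, using the sideways force from the V to settle it.

Request:
{"api": "carry_out", "payload": {
  "series": [
    [[-1.5,0.5,6],0],
    [[0,0,6],0],
    [[0,0,1],0]
  ]
}}

```text
clock: 9.93
position: [0.5777, 0.1783, 0.1977]
ee_rot: [-0.012, 0.996, -0.088, -0.025]
contact_force: [-0.1, -0.7, -1.2]
width: 0.0087
```

```bash
cat > st.py <<'E'
from h import *
import sys
manip.get_image('side');manip.get_image('side')
g=np.load('rel.npz');H=np.load('fit0.npz')['ph'];Rh=Ro.from_euler('z',H[2])
s=manip.get_state();R,p=toolT()
print('t',round(s['clock'],2),'TCP',p.round(4),'zdir(heater)',Rh.inv().apply(R.as_matrix()[:,2]).round(3),'F heater',Rh.inv().apply(s['contact_force']).round(1),'M',Rh.inv().apply(s['moment']).round(2))
for h in('side','comb'): print(h,[(Rh.inv().apply(lidW((0,y,0),g['off2'])[0]-T(g['hs'] if h=='side' else H,(82,y,86))[0])*1000).round(1).tolist() for y in(38,-38)])
E
python3 st.py
```

```text
t 10.03 TCP [0.5778 0.1783 0.1983] zdir(heater) [-0.051  0.02  -0.998] F heater [0.1 0.4 0.5] M [-0.04 -0.04 -0.07]
side [[-2.0, 0.4, 10.3], [-1.9, 0.4, 8.8]]
comb [[4.5, 1.0, 10.3], [4.5, 1.0, 8.8]]
```

Request:
{"api": "carry_out", "payload": {
  "series": [
    [[0,0,4],0],
    [[0,0,0],0]
  ]
}}

```text
clock: 10.2
position: [0.5777, 0.1784, 0.1939]
ee_rot: [-0.012, 0.996, -0.088, -0.025]
contact_force: [0.7, 0.0, -1.2]
width: 0.0088
```

```bash
python3 st.py
```

```text
t 10.3 TCP [0.5783 0.1785 0.1947] zdir(heater) [-0.05   0.021 -0.999] F heater [ 1.6 -0.  -1.5] M [-0.02 -0.06  0.06]
side [[-1.4, 0.8, 6.7], [-1.4, 0.8, 5.2]]
comb [[5.1, 1.3, 6.7], [5.1, 1.3, 5.2]]
```

Request:
{"api": "carry_out", "payload": {
  "series": [
    [[0,0,3],0]
  ]
}}

```text
clock: 10.38
position: [0.5787, 0.1787, 0.1923]
ee_rot: [-0.013, 0.996, -0.088, -0.023]
contact_force: [0.1, -0.7, -1.0]
width: 0.0091
```

```bash
python3 st.py
```

```text
t 10.48 TCP [0.578  0.1786 0.1913] zdir(heater) [-0.05   0.021 -0.999] F heater [ 0.3  0.6 -1.9] M [ 0.01 -0.02 -0.01]
side [[-1.7, 0.7, 3.4], [-1.7, 0.8, 1.8]]
comb [[4.7, 1.3, 3.4], [4.8, 1.3, 1.8]]
```

Request:
{"api": "carry_out", "payload": {
  "series": [
    [[0,0,2.5],0]
  ]
}}

```text
clock: 10.57
position: [0.5781, 0.1787, 0.1892]
ee_rot: [-0.013, 0.996, -0.088, -0.024]
contact_force: [-0.8, 0.8, 3.0]
width: 0.0088
```

```bash
python3 st.py
```

```text
t 10.67 TCP [0.5773 0.1787 0.1886] zdir(heater) [-0.052  0.02  -0.998] F heater [-1.7 -0.  -1. ] M [-0.05  0.2  -0.05]
side [[-2.6, 0.7, 0.6], [-2.5, 0.7, -0.9]]
comb [[3.9, 1.2, 0.6], [3.9, 1.3, -0.9]]
```

Request:
{"api": "carry_out", "payload": {
  "series": [
    [[0,0,2.5],0]
  ]
}}

```text
clock: 10.75
position: [0.5775, 0.1789, 0.1876]
ee_rot: [-0.013, 0.996, -0.088, -0.024]
contact_force: [-2.2, -1.0, 19.9]
width: 0.009
```

```bash
python3 st.py
```

```text
t 10.85 TCP [0.5773 0.1789 0.1877] zdir(heater) [-0.051  0.021 -0.998] F heater [-1.6  0.3  7.1] M [-0.22  0.53 -0.28]
side [[-2.5, 1.0, -0.2], [-2.5, 1.1, -1.8]]
comb [[4.0, 1.6, -0.2], [4.0, 1.6, -1.8]]
```

Contact: 7 N up with only a small -x force, and slightly more on the right knuckle because of the ~0.02 rad roll. I'll look before pressing.

```bash
python3 -c "
from h import *
t=avg('top','t6.png',6);s=avg('side','s6.png',6)
im=np.zeros((600,800,3),np.uint8); im[:504,:560]=crop(s,187,232,80,72,7); im[:300,560:]=crop(t,222,150,30,38,8)[:300,:240]
cv2.imwrite('pics/m8.png',im)";python3 st.py
```

```text
t 11.55 TCP [0.5772 0.1789 0.1877] zdir(heater) [-0.05   0.021 -0.999] F heater [-0.9 -0.3  7.1] M [-0.17  0.5  -0.29]
side [[-2.5, 1.0, -0.2], [-2.5, 1.0, -1.8]]
comb [[4.0, 1.5, -0.2], [3.9, 1.6, -1.8]]
```

View pics/m8.png

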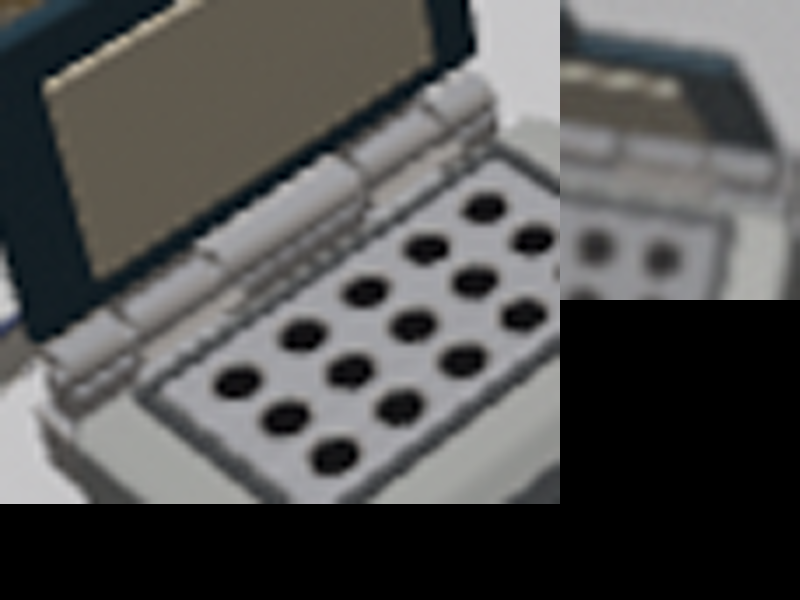

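Both lid knuckles sit in the gaps flush with the heater's: lid (170,290) and (400,140), on the line through (90,350), (280,212) and (460,100). I'll press a little to seat fully.

Request:
{"api": "carry_out", "payload": {
  "series": [
    [[-0.5,0,3],0]
  ]
}}

```text
clock: 11.63
position: [0.5773, 0.179, 0.1876]
ee_rot: [-0.013, 0.996, -0.089, -0.023]
contact_force: [-2.9, -1.2, 17.9]
width: 0.0091
```

```bash
python3 st.py
```

```text
t 11.73 TCP [0.5772 0.179  0.1877] zdir(heater) [-0.047  0.022 -0.999] F heater [-2.2 -1.2 11.9] M [-0.45  0.77 -0.25]
side [[-2.3, 1.2, -0.2], [-2.3, 1.3, -1.9]]
comb [[4.2, 1.8, -0.2], [4.1, 1.8, -1.9]]
```

Request:
{"api": "carry_out", "payload": {
  "series": [
    [[0,0,3],0],
    [[0,0,3],0]
  ]
}}

```text
clock: 11.9
position: [0.577, 0.179, 0.1876]
ee_rot: [-0.013, 0.996, -0.089, -0.021]
contact_force: [-3.7, -1.3, 13.3]
width: 0.0087
```

```bash
python3 st.py
```

```text
t 12.0 TCP [0.577  0.179  0.1876] zdir(heater) [-0.043  0.023 -0.999] F heater [-3.  -1.8 13.3] M [-0.46  0.95 -0.21]
side [[-2.0, 1.3, -0.2], [-2.1, 1.3, -2.0]]
comb [[4.5, 1.8, -0.2], [4.3, 1.9, -2.0]]
```

The right knuckle is hard-seated, but with ~0.02 rad roll the left one could be 1–1.7 mm high. I'll ease the grip so the lid can roll into both V's under light pressure, then grip firmly again.

Request:
{"api": "carry_out", "payload": {
  "series": [
    [[0,-0.5,2],0],
    [[0,-0.5,2],0],
    [[0,-0.5,2],0]
  ],
  "squeeze": 22
}}

```text
clock: 12.25
position: [0.5763, 0.1792, 0.1877]
ee_rot: [-0.012, 0.996, -0.09, -0.019]
contact_force: [-2.4, -1.2, 8.3]
width: 0.0089
```

```bash
python3 st.py
```

```text
t 12.35 TCP [0.5763 0.1792 0.1877] zdir(heater) [-0.04   0.021 -0.999] F heater [-2.7 -1.4  8.1] M [-0.52  0.66 -0.26]
side [[-2.3, 1.2, -0.3], [-2.5, 1.2, -1.9]]
comb [[4.2, 1.7, -0.3], [3.9, 1.7, -1.9]]
```

Request:
{"api": "carry_out", "payload": {
  "series": [
    [[0,-0.5,6],0],
    [[0,-0.5,6],0]
  ]
}}

```text
clock: 12.52
position: [0.5772, 0.1791, 0.1875]
ee_rot: [-0.012, 0.996, -0.09, -0.015]
contact_force: [-7.1, -4.6, 29.6]
width: 0.0092
```

```bash
python3 st.py
```

```text
t 12.62 TCP [0.5769 0.1792 0.1875] zdir(heater) [-0.031  0.022 -0.999] F heater [-5.3 -5.7 26.4] M [-0.88  2.01 -0.17]
side [[-0.7, 1.3, -0.5], [-1.0, 1.3, -2.1]]
comb [[5.7, 1.8, -0.5], [5.5, 1.9, -2.1]]
```

Request:
{"api": "carry_out", "payload": {
  "series": [
    [[0,0,3],0],
    [[0,0,3],0],
    [[0,0,3],0]
  ],
  "squeeze": 60
}}

```text
clock: 12.87
position: [0.5752, 0.1793, 0.1877]
ee_rot: [-0.013, 0.996, -0.091, -0.013]
contact_force: [-3.1, -0.7, 12.0]
width: 0.0086
```

```bash
python3 st.py; python3 -c "
from h import *
s=avg('side','s7.png',10);g=np.load('rel.npz')
im=np.zeros((600,780,3),np.uint8)
im[:600]=crop(s,190,238,65,50,12)
# silhouette line along knuckle tops: through heater's fitted axis
for P in ((82,90,86),):
  for o in (0,):
    q=(proj(s,T(g['hs'],[(82,75,86),(82,-75,86)]))-[190,238]+.5)*12-.5
    for k in (-40,40): cv2.line(im,tuple(int(v) for v in (q[0]+[0,k])),tuple(int(v) for v in (q[1]+[0,k])),(0,0,255),1,cv2.LINE_AA)
cv2.imwrite('pics/m9.png',im)"
```

```text
t 12.97 TCP [0.5752 0.1793 0.1877] zdir(heater) [-0.028  0.024 -0.999] F heater [-2.7 -1.  12. ] M [-0.44  0.88 -0.13]
side [[-2.0, 1.3, -0.3], [-2.4, 1.3, -2.1]]
comb [[4.4, 1.9, -0.3], [4.1, 1.9, -2.1]]
```

View pics/m9.png

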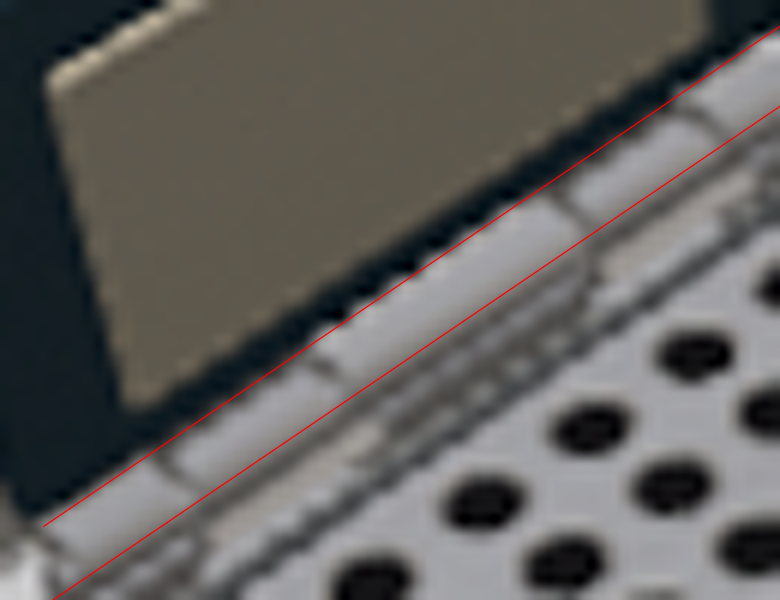

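The knuckles look collinear: lid left around (250,410), right around (640,165), between the reference lines. I'll check the left/right height difference numerically with edge profiles along each knuckle.

Run:
```python
from h import *
s=load('s7.png');g=np.load('rel.npz');gr=cv2.cvtColor(s['frame'],cv2.COLOR_BGR2GRAY).astype(np.float32)
k=np.arange(-8,10,1.0)
print('z-off px',k.astype(int).tolist())
for n,y0,y1 in(('HL',56,69),('LL',30,47),('HM',-18,18),('LR',-47,-30),('HR',-69,-56)):
    ys=np.linspace(y0,y1,40); q=proj(s,T(g['hs'],np.c_[0*ys+82,ys,0*ys+86])); mm=np.linalg.norm(proj(s,T(g['hs'],[(82,(y0+y1)/2,86),(82,(y0+y1)/2,96)]))@[[0],[1]],axis=1)
    sc=abs(mm[0]-mm[1])/10
    P=np.array([cv2.remap(gr,q[:,0].astype(np.float32)[None],(q[:,1]+kk).astype(np.float32)[None],cv2.INTER_LINEAR).mean() for kk in k*sc/.45])
    print(n,round(sc,3),P.round().astype(int).tolist())
```

```text
z-off px [-8, -7, -6, -5, -4, -3, -2, -1, 0, 1, 2, 3, 4, 5, 6, 7, 8, 9]
HL 0.402 [29, 25, 24, 42, 96, 141, 157, 158, 154, 146, 135, 120, 98, 86, 102, 111, 94, 81]
LL 0.399 [47, 28, 23, 33, 58, 92, 132, 155, 159, 152, 142, 128, 110, 91, 93, 120, 139, 144]
HM 0.394 [54, 31, 22, 41, 105, 154, 165, 163, 161, 156, 146, 132, 112, 93, 94, 109, 108, 96]
LR 0.389 [64, 37, 24, 27, 47, 78, 119, 149, 159, 155, 144, 129, 111, 92, 92, 117, 134, 140]
HR 0.386 [28, 25, 22, 33, 93, 145, 162, 159, 154, 147, 138, 128, 114, 94, 90, 112, 130, 132]
```

Both lid knuckles show the same profile as the heater's, with edges equal to within about 0.5 mm, so they are fully seated. Handing in.

```bash
python3 -c "
from rig import manip
s=manip.get_state();print(s['clock'],s['contact_force'],s['width'],abs(s['qd']).max());print(manip.sign_off())"
```

```text
13.4667 [-1.33704993 -0.29576705 12.66665522] 0.00849867732970135 0.001867199526027956
the job is handed in; nothing more can be done
None
```

I took the lid out of the rack by its tab, turned it about 145° so the foam faces the wells, and lowered both knuckles into the heater's gaps. I handed in at 13.5 s with the lid still gripped (60 N set) and pressed down with about 12 N. `sign_off` gives no verdict, so I don't know the official result.

**Checks that passed**
- **Seating:** in the last side image, the brightness profiles across the lid and heater knuckles agree to about 0.5 mm, left and right alike.
- **Stillness and lean:** the arm was at rest, and the tool leaned only about 0.04 rad from vertical.
- **Gap clearance:** the gap walls limit the lid to about ±3 mm along the hinge axis, within the 4 mm allowed. I did not measure that offset precisely.

**Checks that disagreed**
- **Fore-aft position:** before contact, the two camera estimates of the heater's fore-aft position differed by about 6 mm. I took a value in between and let contact in the V-shaped gap floors decide.
- **Roll:** arm pose plus the early grip fit still puts the right knuckle about 1.8 mm lower than the left. The final image shows no such difference. I trusted the image, since the lid probably sits at a small roll in the grip.

I never moved toward the glass plate or the pin, but I did not measure their positions again at the end.

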